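Teaspoon into the lower tier of a cutlery tray

ROBOT

A 6-joint arm with a two-finger parallel gripper is mounted at the origin on a cart in front of the work surface, level with it; the furniture and walls round the work are solid. World frame = base frame: x ahead of the robot, y to its left, z up, the work surface at z = 0. Lengths are in m, angles in rad, forces in N, time in s.
With the tool pointing down it reaches from about 0.325 to 0.85 m from the base axis. Payload 4.4 kg.
Tool frame: the origin (TCP) lies at the very end of the fingers, on their centre line; the grasp point (between the pads) lies 19 mm behind it (robot.tcp_to_grasp is the distance from the TCP to the grasp point, in m); z points along the fingers, y is the line along which they close (so a half turn about z gives the same grasp; the last joint's range is limited). The gripper opens to 94 mm and grips with 3 to 60 N. Pads are 16 mm wide; open, the fingers measure 119 mm over their backs; the gripper's body (75 mm by 177 mm) begins 78 mm behind the grasp point.
Start: joints at [-1.28, 0.207, 1.542, -0, 1.393, -0.15], TCP at [0.246, -0.52, 0.205] pointing down, gripper open.
Joint ranges: [-2.73, 2.73], [-0.86, 2.22], [0.23, 2.46], [-1.11, 4.25], [0.08, 2.63], [-2.82, 2.82]. Speed limits (rad/s): [2.79, 2.79, 3.14, 3.14, 3.14, 3.14].

INTERFACE

Orientations are given as [roll, pitch, yaw] about the fixed x, y, z axes, in that order (R = Rz(yaw) Ry(pitch) Rx(roll)).
In Python, from cell import telemetry, viewer, robot gives the robot as it stands. The module is installed in compiled form; this text tells all that it offers.
- The arm moves only by the tool drive_tool, never from a script. Its argument "steps" is a list of rows, each a list of 7 numbers: the turn, a rotation vector about the tool's x, y, z in rad, then the shift along the tool's x, y, z in cm, then the finger opening in cm, from 0 to 9.4. A call has 1 to 20 rows; each row shifts and turns the commanded pose from where the row before left it, along the tool's axes as they then stand; what a row does not reach is not made up. A row lasts 1/8 s, in which the tool goes at most 62.5 mm and 10.7 degrees, less where a joint would pass 70% of its speed; a pose out of reach is approached as far as the arm can. A call is refused whole if a number of a shift passes 6.25 or a number of a turn 0.188, either way. A call with a gripper value outside its range is refused whole. The fingers move at their own pace and stop on an object; "grip_force" is the grip in N (left out, the last holds). Time passes only in rows, so rows that do not move let the fingers close. It gives the time, the measured TCP pose, the force, the opening and the grip force at its end, in the units of the state.
- telemetry.observe(): the state, without advancing time (a new reading comes with each control period).
- viewer.grab_frame(name): name is "side" or "top"; returns (picture, depth): 420x560x3 uint8, red, green, blue; 420x560 float32, m along the optical axis (not along the pixel's ray), 0 where there is no reading.
- viewer.camera_model(name): a dict with "vfov" (degrees; the focal length in pixels is half the picture's height over the tangent of half this angle, whatever the lens; pixels are square), "cx", "cy" (the principal point, pixels), "distortion" ([k1, k2, p1, p2, k3] as OpenCV has them; the pictures are not rectified), "T" (4x4, takes a point from camera to world coordinates). Camera axes: x right, y down, z forward; pixel columns grow to the right and rows downward; lengths in m; the calibration is good to about 2 mm. A picture is of the moment at which its call begins. camera_model takes no time and is no camera call.
- robot.finish_job(): hands the job in; it is judged then, once.
The state is a dict: "t": time; "q": joint angles; "qvel": joint speeds; "effort": joint torques, N m; "position": TCP position; "tool_rot": TCP orientation; "force": force on the tool from outside, world axes, zero at the start; "moment": the same for the moment, N m; "opening": finger opening in m; "grip_force": force on a finger pad.
Only numpy, scipy, OpenCV 4.12 (cv2) and the standard library are available. Lean on these libraries where they do the work, as an engineer would, in place of code of your own. Each camera call takes 0.05 s, during which the arm holds its last target. There are 200 camera calls.

TASK

Take the two-tier cutlery tray's hinged flap by its pull tab and swing it up until it stands wide open, leaning back past upright, and leave it standing open. Then put the teaspoon into the lower compartment that the flap had covered, so that it lies flat on the compartment's floor.

Things in the scene. Friction and masses are not known exactly. Their poses are not given: they have to be found in the camera images.
- well_floor (a point): Centre of the lower compartment's floor (5 mm above the worktop) in the fixed white two-tier cutlery tray. Inside: 156 mm along this frame's x, 140 mm along y; z is up. Walls 5 mm thick, 49 mm above this floor (42 at +y). Beyond the -y wall is the shallow upper tier with two tea lights. The flap's hinge line runs along x at y = +72.5 mm, z = +46 mm; shut, the flap's top is at z = +49 mm.
- flap (a joint): Angle of the flat grey flap (152 x 138 x 6 mm, 0.12 kg) over the lower compartment. 0 = shut and level, 1.57 = upright, 1.75 = stop, leaning back beyond upright; it starts shut or a little ajar. Its -y edge rises as it opens. The hinge is stiff: the flap stays at whatever angle it is left; about 2 N at the tab moves it.
- flap_tab (a point): Grip point on the flap's grey pull tab, 12 mm thick along the hinge line (x), 20 mm along y, 43 mm tall, square to the flap's top face at the edge away from the hinge. It lies 28 mm above that face, 15 mm below the tab's free end; in the flap, 127 mm from the hinge line toward the free edge and 31 mm above it. Pinched across its 12 mm it turns between the fingers. z points to its free end.
- teaspoon_center (a point): Centre of the loose steel teaspoon (130 mm long, 26 mm wide at the bowl, narrower along the handle, 11 mm high, 20 g), half-way up (5.5 mm above the worktop). Its x axis runs lengthwise, z is up. It lies on the worktop right of the tray, in a row with a fork (204 mm long) and a slim pen (145 mm), in any order.

How it is judged:
By the outcome, as a careful person would: the job done as asked, in the order asked, and still so for the second after the job is handed in, with the robot touching nothing.
It also fails if it takes over 53 s, if anything falls off the work surface, if the arm or the gripper's body presses on something with over 40 N, if the wrist force passes 120 N, or if a joint passes its speed limit or range.

## Working session

There is one attempt and no reset: what is moved stays moved. The work goes in short steps, Python scripts to look and compute and a tool call to move; the robot and the scene stay as the last step left them, time stands still between calls to the robot, and variables do not carry over. Pictures are saved under pics/ and viewed, at most 10 in all, crops included, and the job is handed in when it is done.

Besides the shell and the picture viewer there is one more tool, called after "Emit:" as a command line: name --pt "numbers of a row" for each row, then --argument value for the rest. drive_tool: Moves the arm, as the interface text tells. Its arguments: {"type":"object","properties":{"steps":{"type":"array","items":{"type":"array","items":{"type":"number"}}},"grip_force":{"type":"number"}},"required":["steps"]}

```bash
mkdir -p pics; cat > h.py <<'E'
import numpy as np, cv2
from cell import telemetry, viewer, robot
def cam(n):
    m=viewer.camera_model(n); f=210/np.tan(np.radians(m["vfov"])/2)
    return np.array([[f,0,m["cx"]],[0,f,m["cy"]],[0,0,1]]),np.array(m["distortion"],float),np.array(m["T"])
def grab(n,fn=None):
    p,d=viewer.grab_frame(n)
    if fn: cv2.imwrite("pics/"+fn,p[:,:,::-1])
    np.savez("last_%s.npz"%n,p=p,d=d); return p,d
def cloud(n,d):
    K,D,T=cam(n); v,u=np.mgrid[0:420,0:560]
    r=cv2.undistortPoints(np.stack([u,v],-1).reshape(-1,1,2).astype(float),K,D).reshape(420,560,2)
    P=np.dstack([r*d[...,None],d]); return P@T[:3,:3].T+T[:3,3]
def proj(n,P):
    K,D,T=cam(n); Ti=np.linalg.inv(T); c=np.atleast_2d(P)@Ti[:3,:3].T+Ti[:3,3]
    return cv2.projectPoints(c,np.zeros(3),np.zeros(3),K,D)[0].reshape(-1,2)
E
python3 - <<'E'
from h import *
for n in("top","side"):
    grab(n,n+"0.png"); print(n,cam(n)[2].round(3).tolist(),cam(n)[0][0,0])
s=telemetry.observe(); print({k:np.round(v,3).tolist() for k,v in s.items()}, robot.tcp_to_grasp)
E
```

```text
top [[0.008, -0.99, 0.14, 0.366], [-1.0, -0.009, -0.005, 0.002], [0.006, -0.14, -0.99, 0.942], [0.0, 0.0, 0.0, 1.0]] 382.265804269229
side [[-0.991, -0.088, 0.098, 0.345], [-0.131, 0.595, -0.793, 0.934], [0.011, -0.799, -0.601, 0.811], [0.0, 0.0, 0.0, 1.0]] 451.72799239986904
{'t': 0.1, 'q': [-1.279, 0.207, 1.543, 0.0, 1.394, -0.15], 'qvel': [0.001, -0.002, -0.003, -0.001, 0.001, -0.0], 'effort': [-0.001, -37.187, -28.229, 0.07, 0.031, -0.0], 'position': [0.246, -0.519, 0.204], 'tool_rot': [-3.14, -0.0, 0.442], 'force': [-0.535, 1.565, 0.363], 'moment': [0.087, -0.026, 0.06], 'grip_force': 0.0, 'opening': 0.094} 0.0188
```

View pics/top0.png

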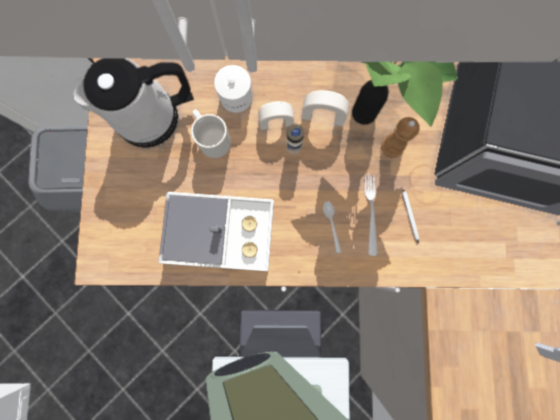

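View pics/side0.png

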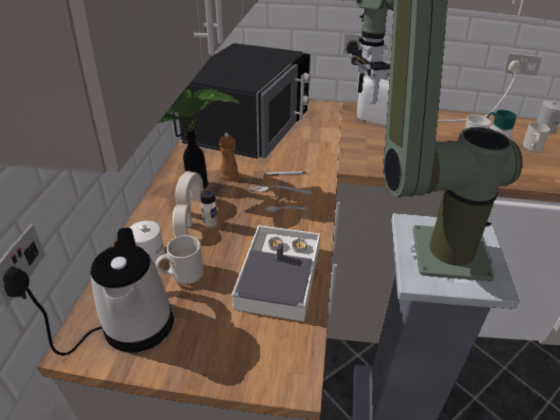

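The top view shows the tray at (162–273, 194–270), with the flap on the left and the tab at about (215, 238). The teaspoon runs from its bowl at (328, 208) to the handle end at (339, 251), then come the fork (372, 215) and the pen (411, 215). The side view agrees: flap shut or nearly shut, tab beside the tea lights.

```bash
cat > m.py <<'E'
from h import *
z=np.load("last_top.npz"); P=cloud("top",z["d"]); p=z["p"]
w=P[200:270,300:320].reshape(-1,3); print("table z",np.median(w[:,2]))
# flap plane
f=P[205:255,172:205].reshape(-1,3); A=np.c_[f[:,:2],np.ones(len(f))]; c=np.linalg.lstsq(A,f[:,2],rcond=None)[0]; print("flap plane",c, "zmin/max",f[:,2].min(),f[:,2].max())
# tray outline: points above 0.03 in region
R=np.zeros((420,560),bool); R[185:280,150:285]=1
M=R&(P[...,2]>0.03)&(P[...,2]<0.07)
r=cv2.minAreaRect(P[M][:,:2].astype(np.float32)); print("tray rect",r, cv2.boxPoints(r).round(3).tolist())
T=R&(P[...,2]>0.075)&(P[...,2]<.12); v,u=np.nonzero(T); print("tab",len(u),np.c_[u,v,(P[T]*1000).round()].astype(int)[::max(1,len(u)//25)].tolist())
for y in (200,210,220,230,240,250,260,268): print(y,[ (int(P[y,x,0]*1000),int(P[y,x,1]*1000),int(P[y,x,2]*1000)) for x in (160,163,166,170,200,222,225,228,231,235,268,271)])
S=np.zeros((420,560),bool); S[190:262,315:355]=1
S&=(P[...,2]>0.004)&(p.astype(int).max(2)-p.astype(int).min(2)<45); q=P[S]
print("spoon",len(q),q.mean(0)); r=cv2.minAreaRect(q[:,:2].astype(np.float32)); print(r,cv2.boxPoints(r).round(3).tolist())
z2=np.load("last_side.npz");
big=lambda im,k:cv2.resize(im,None,fx=k,fy=k,interpolation=cv2.INTER_CUBIC)[:,:,::-1]
a=big(p[180:280,150:360],3.5); cv2.imwrite("pics/c0.png",a[:600,:800])
E
python3 m.py
```

```text
table z 0.0010178119580439016
flap plane [-0.16447826 -1.28372828  0.41163527] zmin/max 0.05173230245530125 0.9420349378804315
tray rect ((0.44684481620788574, 0.1519761085510254), (0.25193530321121216, 0.16820871829986572), 86.16846466064453) [[0.35499998927116394, 0.03200000151991844], [0.5220000147819519, 0.020999999716877937], [0.5389999747276306, 0.2720000147819519], [0.3709999918937683, 0.28299999237060547]]
tab 62 [[210, 227, 450, 157, 103], [212, 227, 450, 152, 106], [214, 227, 450, 148, 101], [216, 227, 450, 143, 105], [210, 228, 448, 156, 106], [212, 228, 448, 153, 103], [214, 228, 448, 148, 104], [216, 228, 447, 143, 108], [218, 228, 448, 139, 104], [210, 229, 446, 157, 104], [212, 229, 445, 152, 107], [214, 229, 445, 148, 106], [216, 229, 446, 143, 105], [218, 229, 446, 139, 103], [220, 229, 448, 138, 85], [211, 230, 443, 154, 105], [213, 230, 443, 150, 105], [215, 230, 443, 145, 105], [217, 230, 443, 141, 105], [219, 230, 444, 139, 93], [210, 231, 441, 156, 104], [212, 231, 441, 152, 103], [214, 231, 441, 148, 101], [216, 231, 441, 143, 107], [218, 231, 442, 140, 100], [
[... 1327 characters left out ...]
76, 57), (377, 269, 56), (378, 263, 54), (378, 254, 54), (378, 185, 55), (379, 143, 4), (379, 130, 43), (379, 124, 33), (379, 118, 28), (379, 108, 33), (379, 30, 48), (380, 24, 0)]
268 [(359, 292, 1), (359, 285, 2), (359, 278, 0), (359, 268, 1), (360, 196, 0), (360, 143, 0), (360, 136, 0), (360, 121, 52), (360, 114, 55), (360, 105, 55), (361, 31, 0), (361, 24, 0)]
spoon 199 [ 0.4699169  -0.12166823  0.0171534 ]
((0.41977912187576294, -0.09480822831392288), (0.09889960289001465, 0.1969480663537979), 55.71601486206055) [[0.3109999895095825, -0.07999999821186066], [0.4729999899864197, -0.19099999964237213], [0.5289999842643738, -0.10899999737739563], [0.3659999966621399, 0.0020000000949949026]]
```

View pics/c0.png

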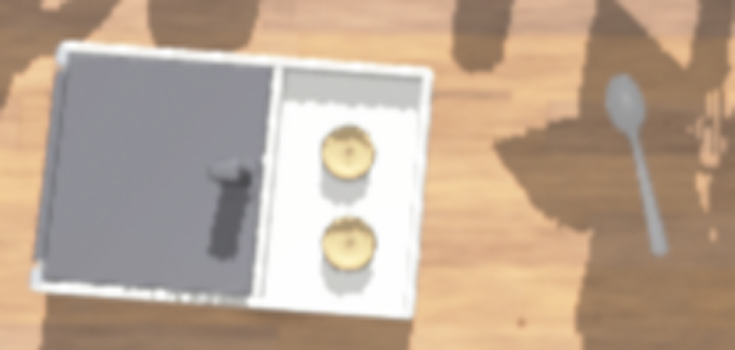

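The crop confirms the tab top at pixel (215, 228), which is world (0.445, 0.148, 0.105). The dark strip below it is only its shadow. The tray yaw is about -0.064 and the flap is about 0.06 rad ajar. I'll turn the tool and go above the tab.

Emit:
drive_tool --pt "0 0 -0.1775 0 0 0 9.4" --pt "0 0 -0.1775 0 0 0 9.4" --pt "0 0 -0.1775 0 0 0 9.4" --pt "0 0 -0.1775 0 0 0 9.4" --pt "0 0 -0.1775 0 0 0 9.4" --pt "0 0 -0.1775 0 0 0 9.4" --pt "0 0 0 5 1.2 0 9.4" --pt "0 0 0 5 1.2 0 9.4" --pt "0 0 0 5 1.2 0 9.4" --pt "0 0 0 5 1.2 0 9.4" --pt "0 0 0 5 1.2 0 9.4" --pt "0 0 0 5 1.2 0 9.4" --pt "0 0 0 5 1.2 0 9.4" --pt "0 0 0 5 1.2 0 9.4" --pt "0 0 0 5 1.2 0 9.4" --pt "0 0 0 5 1.2 0 9.4" --pt "0 0 0 5 1.2 0 9.4" --pt "0 0 0 5 1.2 0 9.4" --pt "0 0 0 5 1.2 0 9.4" --pt "0 0 0 2.8 0 0 9.4"

```text
t: 2.6
position: [0.4449, 0.149, 0.205]
tool_rot: [-3.141, -0.0, 1.509]
force: [-0.1, -0.8, -0.0]
opening: 0.0941
grip_force: 0.0
```

Emit:
drive_tool --pt "0 0 0 0 0 0 9.4" --pt "0 0 0 0 0 0 9.4"

```text
t: 2.85
position: [0.4445, 0.1462, 0.2051]
tool_rot: [-3.141, 0.001, 1.507]
force: [0.0, 0.1, -0.5]
opening: 0.094
grip_force: 0.0
```

```bash
python3 - <<'E'
from h import *
s=telemetry.observe();print({k:np.round(s[k],4).tolist() for k in("t","q","position","tool_rot","force")})
ps=s["position"]; psi=s["tool_rot"][2]; d=np.array([.445,.1475])-ps[:2]
print("dx_t,dy_t cm",100*(d@[np.cos(psi),np.sin(psi)]),100*(d@[np.sin(psi),-np.cos(psi)]))
# tab seen in the side camera: points in region above 0.075
p,q=grab("side"); P=cloud("side",q)
M=(abs(P[...,0]-.445)<.03)&(abs(P[...,1]-.15)<.03)&(P[...,2]>.075)&(P[...,2]<.115); Q=P[M]; print(len(Q),Q.min(0),Q.max(0),np.median(Q,0))
T=Q[Q[:,2]>.098]; print("top",T.mean(0),T.min(0),T.max(0))
E
```

```text
{'t': 2.85, 'q': [0.1329, -0.0242, 1.7933, -0.0006, 1.3735, 0.1971], 'position': [0.4445, 0.1462, 0.2051], 'tool_rot': [-3.1408, 0.0008, 1.5068], 'force': [0.0329, 0.0783, -0.4819]}
dx_t,dy_t cm 0.13321576542948102 0.04472667892630668
77 [0.43967757 0.13902543 0.07657152] [0.45202261 0.16031717 0.10779502] [0.4456307  0.15570921 0.09716298]
top [0.44561314 0.15049229 0.10316735] [0.43999252 0.13902543 0.09961832] [0.45202261 0.15924156 0.10779502]
```

Emit:
drive_tool --pt "0 0 0 0.2 0.1 3.5 9.4" --pt "0 0 0 0 0 3.5 9.4" --pt "0 0 0 0 0 3 9.4" --pt "0 0 0 0 0 2 9.4" --pt "0 0 0 0 0 1 9.4" --pt "0 0 0 0 0 0 9.4" --pt "0 0 0 0 0 0 3" --pt "0 0 0 0 0 0 1" --pt "0 0 0 0 0 0 0.5" --pt "0 0 0 0 0 0 0.5" --pt "0 0 0 0 0 0 0.5" --pt "0 0 0 0 0 0 0.5" --pt "0 0 0 0 0 0 0.5" --pt "0 0 0 0 0 0 0.5" --grip_force 15

```text
t: 4.65
position: [0.446, 0.1488, 0.0754]
tool_rot: [-3.141, 0.0, 1.507]
force: [-0.5, -0.8, -1.0]
opening: 0.0172
grip_force: 0.0
```

```bash
python3 - <<'E'
from h import *
s=telemetry.observe();print({k:np.round(s[k],4).tolist() for k in("t","position","tool_rot","force","opening","grip_force")})
g=s["position"][2]+.0188
# flap frame: hinge at well y 72.5,z 51mm; well ~(0.450,0.2015)
th0=.056; ps=s["position"]; wy=np.array([.450,.2015]); e=np.array([.0637,.998])
gy=(ps[:2]-wy)@e-.0725; gz=g-.051; print("G rel hinge",gy,gz, "r",np.hypot(gy,gz),"expected ang", np.arctan2(gz,-gy))
r=np.hypot(gy,gz); a0=np.arctan2(gz,-gy)
a=a0+np.linspace(0,1.75-th0,19); Y=-r*np.cos(a);Z=r*np.sin(a)
print(np.c_[np.diff(Y),-np.diff(Z)].round(4)*100)
E
```

```text
{'t': 4.65, 'position': [0.446, 0.1488, 0.0754], 'tool_rot': [-3.1415, 0.0, 1.5068], 'force': [-0.4844, -0.7873, -0.9707], 'opening': 0.0172, 'grip_force': 0.0}
G rel hinge -0.1253931914784593 0.043205837790469014 r 0.13262803960071895 expected ang 0.33182286238447145
[[ 0.46 -1.16]
 [ 0.57 -1.11]
 [ 0.67 -1.05]
 [ 0.77 -0.98]
 [ 0.86 -0.91]
 [ 0.94 -0.82]
 [ 1.01 -0.73]
 [ 1.07 -0.63]
 [ 1.13 -0.53]
 [ 1.17 -0.42]
 [ 1.21 -0.31]
 [ 1.23 -0.19]
 [ 1.25 -0.08]
 [ 1.25  0.04]
 [ 1.24  0.16]
 [ 1.22  0.27]
 [ 1.19  0.39]
 [ 1.15  0.5 ]]
```

Emit:
drive_tool --pt "0 0 0 0 0 0 0.5" --pt "0 0 0 0 0 0 0.5" --pt "0 0 0 0 0 0 0.5" --pt "0 0 0 0 0 0 0.5" --pt "0 0 0 0.46 0 -1.16 0.5" --pt "0 0 0 0.57 0 -1.11 0.5" --pt "0 0 0 0.67 0 -1.05 0.5" --pt "0 0 0 0.77 0 -0.98 0.5" --pt "0 0 0 0 0 0 0.5"

```text
t: 5.78
position: [0.4489, 0.1736, 0.1196]
tool_rot: [3.138, -0.0, 1.507]
force: [4.0, -1.9, 2.2]
opening: 0.0118
grip_force: 15.0
```

Emit:
drive_tool --pt "0 0 0 0.86 0 -0.91 0.5" --pt "0 0 0 0.94 0 -0.82 0.5" --pt "0 0 0 1.01 0 -0.73 0.5" --pt "0 0 0 1.07 0 -0.63 0.5" --pt "0 0 0 1.13 0 -0.53 0.5" --pt "0 0 0 1.17 0 -0.42 0.5" --pt "0 0 0 1.21 0 -0.31 0.5" --pt "0 0 0 1.23 0 -0.19 0.5" --pt "0 0 0 0 0 0 0.5"

```text
t: 6.9
position: [0.4546, 0.2594, 0.1641]
tool_rot: [3.138, 0.0, 1.507]
force: [5.6, 0.0, -0.1]
opening: 0.012
grip_force: 15.0
```

```bash
python3 - <<'E'
from h import *
p,q=grab("side","s1.png")
E
```

```text
(no output)
```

View pics/s1.png

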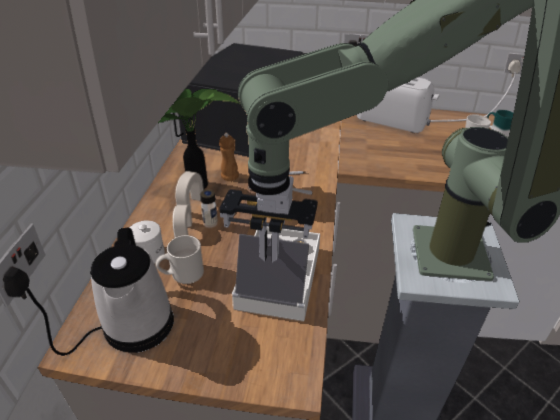

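The side view shows the fingers still pinching the tab at (268, 240) and the flap partly raised. I'll carry the arc on to just short of the stop.

Emit:
drive_tool --pt "0 0 0 1.25 0.1 -0.08 0.5" --pt "0 0 0 1.25 0.1 0.04 0.5" --pt "0 0 0 1.24 0 0.16 0.5" --pt "0 0 0 1.22 0 0.27 0.5" --pt "0 0 0 1.19 0 0.39 0.5" --pt "0 0 0 0 0 0 0.5" --pt "0 0 0 0 0 0 0.5"

```text
t: 7.82
position: [0.4588, 0.3218, 0.156]
tool_rot: [-3.141, -0.002, 1.507]
force: [-0.1, 3.7, 3.8]
opening: 0.0119
grip_force: 15.0
```

Emit:
drive_tool --pt "0 0 0 0.6 0 0.25 0.5" --pt "0 0 0 0.5 0 0.25 0.5" --pt "0 0 0 0 0 0 0.5" --pt "0 0 0 0 0 0 0.5"

```text
t: 8.32
position: [0.4595, 0.3321, 0.1515]
tool_rot: [-3.141, -0.001, 1.506]
force: [-0.9, 3.4, 4.9]
opening: 0.012
grip_force: 15.0
```

```bash
cat > fl.py <<'E'
from h import *
import sys
p,q=grab("side",sys.argv[1] if len(sys.argv)>1 else None); P=cloud("side",q)
e=np.array([.0637,.998]); f=np.array([.998,-.0637])
L=P[...,:2]-np.array([.450,.2015]); X=L@f; Y=L@e; Z=P[...,2]-.005
# back (lower) face of open flap is facing -y ; from +y cam sees the top face
M=(abs(X)<.07)&(abs(X)>.02)&(Y>.06)&(Y<.13)&(Z>.06)&(Z<.185)
y,z=Y[M],Z[M]; c=np.polyfit(z,y,1); r=y-np.polyval(c,z); k=abs(r)<.006; c=np.polyfit(z[k],y[k],1)
print(len(y),k.sum(),"lean rad past upright",np.arctan(c[0]),"angle",np.pi/2+np.arctan(c[0]),"y at z=46mm",np.polyval(c,.046),"z range",z[k].min(),z[k].max())
E
python3 fl.py
```

```text
1465 1465 lean rad past upright 0.101853057624022 angle 1.6726493844189185 y at z=46mm 0.07488193645106378 z range 0.060084252730831074 0.1848834570993011
```

Emit:
drive_tool --pt "0 0 0 0.5 0 0.25 0.5" --pt "0 0 0 0.4 0 0.25 0.5" --pt "0 0 0 0 0 0 0.5" --pt "0 0 0 0 0 0 0.5"

```text
t: 8.88
position: [0.4601, 0.341, 0.1467]
tool_rot: [-3.141, -0.001, 1.507]
force: [-1.6, 1.4, 6.8]
opening: 0.0121
grip_force: 15.0
```

```bash
python3 fl.py
```

```text
1244 1244 lean rad past upright 0.17572978228642192 angle 1.7465261090813184 y at z=46mm 0.07480965364713842 z range 0.06021945180106492 0.18432072402721078
```

The flap is at about 1.746 rad. I'll release it and rise, and measure the spoon meanwhile.

Emit:
drive_tool --pt "0 0 0 0 0 0 4" --pt "0 0 0 0 0 0 6" --pt "0 0 0 0 0 0 6" --pt "0 0 0 0 0 0 6" --pt "0 0 0 0 0 -1 6" --pt "0 0 0 0 0 -3 6" --pt "0 0 0 0 0 -4 6" --pt "0 0 0 0 0 -5 6" --pt "0 0 0 0 0 -3 6" --pt "0 0 0 0 0 0 6"

```text
t: 10.18
position: [0.462, 0.3416, 0.3102]
tool_rot: [3.135, -0.004, 1.507]
force: [0.8, 0.0, -0.3]
opening: 0.0601
grip_force: 0.0
```

```bash
python3 fl.py; cat > sp.py <<'E'
from h import *
p,d=grab("top"); P=cloud("top",d); K,D,T=cam("top")
hsv=cv2.cvtColor(p,cv2.COLOR_RGB2HSV)
S=np.zeros((420,560),np.uint8); S[195:260,318:350]=1
S&=(hsv[...,1]<70).astype(np.uint8)
n,l,st,ce=cv2.connectedComponentsWithStats(S); i=1+np.argmax(st[1:,4]); print("px",st[i],ce[i])
v,u=np.nonzero(l==i); r=cv2.undistortPoints(np.c_[u,v].reshape(-1,1,2).astype(float),K,D).reshape(-1,2)
w=np.c_[r,np.ones(len(r))]@T[:3,:3].T; t=(.005-T[2,3])/w[:,2]; W=T[:3,3]+w*t[:,None]
m=W[:,:2].mean(0); a=np.linalg.svd(W[:,:2]-m,full_matrices=False)[2][0]; a*=np.sign(a[0]); s=(W[:,:2]-m)@a; b=np.array([-a[1],a[0]]); o=(W[:,:2]-m)@b
print("axis",a,"ends",m+a*s.min(),m+a*s.max(),"len",np.ptp(s))
c=m+a*(s.min()+s.max())/2; print("centre",c)
for k in np.arange(s.min(),s.max(),.01):
    j=(s>=k)&(s<k+.01); print(round((k-(s.min()+s.max())/2)*1000),"w",round(np.ptp(o[j])*1000,1),"off",round(o[j].mean()*1000,1), "z",np.round(np.median(P[v[j],u[j],2])*1000,1))
E
python3 sp.py
```

```text
1613 1611 lean rad past upright 0.17276872255677123 angle 1.743565049351668 y at z=46mm 0.07501702004690937 z range 0.06015013500919809 0.1849875208450683
px [322 201  20  53 348] [331.69252874 223.44827586]
axis [0.97430943 0.22521354] ends [ 0.39875277 -0.14098331] [ 0.52784961 -0.11114233] len 0.13250086121047006
centre [ 0.46330119 -0.12606282]
-66 w 14.9 off 0.6 z 2.7
-56 w 14.2 off -0.2 z 5.1
-46 w 13.7 off 0.1 z 5.5
-36 w 12.0 off -0.1 z 7.1
-26 w 10.2 off -0.3 z 8.9
-16 w 10.2 off -0.3 z 9.1
-6 w 9.6 off -0.5 z 9.5
4 w 9.0 off -0.6 z 10.1
14 w 10.9 off 0.0 z 9.2
24 w 23.5 off 0.1 z 6.6
34 w 28.4 off 0.2 z 4.0
44 w 28.4 off 0.2 z 4.1
54 w 23.0 off -0.2 z 6.2
64 w 12.7 off 0.1 z 1.2
```

Emit:
drive_tool --pt "0 0 0 -4.66 0.33 0 6" --pt "0 0 0 -4.66 0.33 0 6" --pt "0 0 0 -4.66 0.33 0 6" --pt "0 0 0 -4.66 0.33 0 6" --pt "0 0 0 -4.66 0.33 0 6" --pt "0 0 0 -4.66 0.33 0 6" --pt "0 0 0 -4.66 0.33 0 6" --pt "0 0 0 -4.66 0.33 0 6" --pt "0 0 0 -4.66 0.33 0 6" --pt "0 0 0 -4.66 0.33 0 6" --pt "0 0 0.183 0 0 1 6" --pt "0 0 0.183 0 0 2 6" --pt "0 0 0.183 0 0 3 6" --pt "0 0 0.183 0 0 3 6" --pt "0 0 0.183 0 0 3 6" --pt "0 0 0.183 0 0 2 6" --pt "0 0 0.183 0 0 2 4" --pt "0 0 0 0 0 2 4" --pt "0 0 0 0 0 2 4" --pt "0 0 0 0 0 0 4"

```text
t: 12.78
position: [0.46, -0.1249, 0.1024]
tool_rot: [-3.136, 0.007, 0.226]
force: [0.2, 0.3, 0.6]
opening: 0.0397
grip_force: 0.0
```

```bash
python3 - <<'E'
from h import *
s=telemetry.observe();print({k:np.round(s[k],4).tolist() for k in("t","q","position","tool_rot","force","opening")})
ps=s["position"]; psi=s["tool_rot"][2]; a=np.array([.9743,.2252]); d=np.array([.4633,-.1261])+a*.002-ps[:2]
print("dx_t,dy_t cm",100*(d@[np.cos(psi),np.sin(psi)]),100*(d@[np.sin(psi),-np.cos(psi)]), "yaw err",np.arctan2(.2252,.9743)-psi)
p,dd=grab("side"); P=cloud("side",dd)
L=P[...,:2]-np.array([.4633,-.1261]); X=L@a; Y=L@np.array([-a[1],a[0]])
M=(abs(X)<.075)&(abs(Y)<.025)&(P[...,2]>.004)&(P[...,2]<.016)&(p.astype(int).max(2)-p.astype(int).min(2)<40)
for k in range(-75,75,10):
    j=M&(X*1000>=k)&(X*1000<k+10); print(k,j.sum(),(Y[j].min()*1000,Y[j].max()*1000) if j.any() else "")
v,u=np.nonzero(M); c=cv2.resize(p[160:260,220:340],None,fx=5,fy=5,interpolation=cv2.INTER_CUBIC); cv2.imwrite("pics/c2.png",c[:,:,::-1])
E
```

```text
{'t': 12.775, 'q': [-0.4469, 0.1196, 1.8726, -0.0, 1.1579, 0.8981], 'position': [0.46, -0.1249, 0.1024], 'tool_rot': [-3.1362, 0.0067, 0.2258], 'force': [0.2273, 0.2775, 0.5541], 'opening': 0.0397}
dx_t,dy_t cm 0.4973253575811599 0.1939660155698634 yaw err 0.0013542910039723022
-75 0 
-65 3 (np.float64(-0.7440623699447385), np.float64(3.768327392789218))
-55 5 (np.float64(-1.4259517394026984), np.float64(6.203253900211247))
-45 8 (np.float64(-1.899739117063017), np.float64(7.43563472094594))
-35 8 (np.float64(-5.098519648885995), np.float64(15.176352946718737))
-25 7 (np.float64(-6.3655184926058945), np.float64(3.5546910251612838))
-15 7 (np.float64(-3.3930971197890707), np.float64(6.024158339397915))
-5 6 (np.float64(-1.8168633983017848), np.float64(3.2630533317927086))
5 4 (np.float64(-2.1806278787429663), np.float64(2.4259184566344234))
15 7 (np.float64(-0.8659545939467627), np.float64(6.352499059571796))
25 11 (np.float64(-9.858482825401163), np.float64(10.44571698055865))
35 13 (np.float64(-13.858684169522236), np.float64(24.048024695877952))
45 10 (np.float64(-11.964680968675868), np.float64(14.80475181133524))
55 12 (np.float64(-16.634167883153665), np.float64(8.54988170149137))
65 0
```

View pics/c2.png

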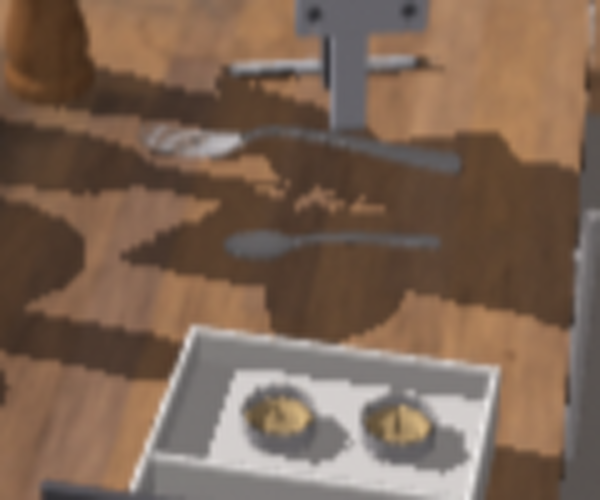

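The crop shows the teaspoon lying free, bowl at crop (258, 243) and handle to (438, 241), with the fork well clear. Now I'll descend over the handle.

Emit:
drive_tool --pt "0 0 0 0.5 0.2 2 4" --pt "0 0 0 0 0 2.5 4" --pt "0 0 0 0 0 2.5 4" --pt "0 0 0 0 0 1.5 4" --pt "0 0 0 0 0 0.8 4" --pt "0 0 0 0 0 0 4" --pt "0 0 0 0 0 0 4" --pt "0 0 0 0 0 0 4"

```text
t: 13.82
position: [0.4695, -0.1277, 0.0138]
tool_rot: [3.141, -0.001, 0.226]
force: [0.4, 0.6, 0.7]
opening: 0.04
grip_force: 0.0
```

Emit:
drive_tool --pt "0 0 0 -0.35 -0.3 0.5 4" --pt "0 0 0 0 0 0.5 4" --pt "0 0 0 0 0 0 4" --pt "0 0 0 0 0 0 4"

```text
t: 14.32
position: [0.4647, -0.1252, 0.003]
tool_rot: [-3.142, 0.0, 0.226]
force: [-0.4, 0.4, -0.5]
opening: 0.04
grip_force: 0.0
```

Emit:
drive_tool --pt "0 0 0 0 0 0 2" --pt "0 0 0 0 0 0 1" --pt "0 0 0 0 0 0 0" --pt "0 0 0 0 0 0 0" --pt "0 0 0 0 0 0 0" --pt "0 0 0 0 0 0 0" --pt "0 0 0 0 0 0 0" --pt "0 0 0 0 0 0 0" --grip_force 15

```text
t: 15.32
position: [0.4649, -0.1253, 0.0031]
tool_rot: [3.141, -0.0, 0.226]
force: [-0.1, -0.3, 1.2]
opening: 0.0189
grip_force: 14.9
```

The opening of 19 mm is wider than the handle, so I'll look before lifting.

```bash
python3 - <<'E'
from h import *
s=telemetry.observe();print(s["opening"],s["grip_force"],s["force"])
p,d=grab("side"); c=cv2.resize(p[140:240,220:340],None,fx=5,fy=5,interpolation=cv2.INTER_CUBIC)
print(proj("side",np.array([[.4647,-.1252,.003],[.4633,-.1261,.0055]])))
p2,d2=grab("top"); c2=cv2.resize(p2[180:280,300:340+20],None,fx=5,fy=5,interpolation=cv2.INTER_CUBIC)
o=np.hstack([c,c2]); o=cv2.resize(o,(800,int(o.shape[0]*800/o.shape[1]))); cv2.imwrite("pics/c3.png",o[:,:,::-1])
E
```

```text
0.018900666595839822 14.949823744827881 [-0.07897261 -0.27461184  1.19694101]
[[285.37555739 208.84444596]
 [285.89629062 208.03129077]]
```

View pics/c3.png

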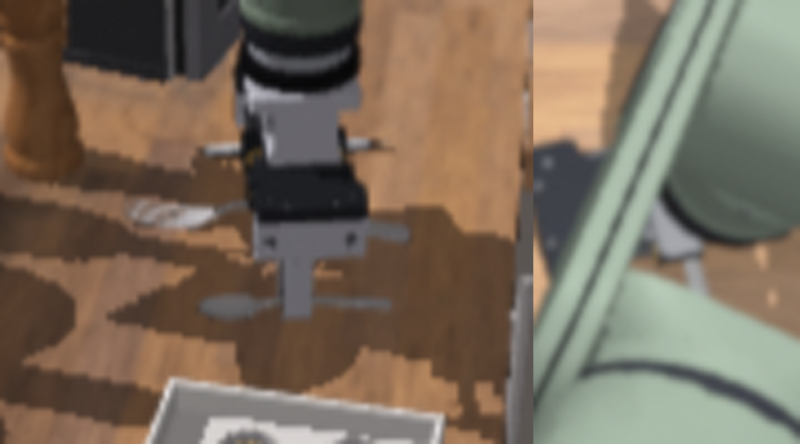

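The fingers sit right at the bowl's neck (crop 280–315; the bowl ends at about 280), so they are pinching the bowl's shoulder. I'll reopen and shift 1.2 cm along the handle.

Emit:
drive_tool --pt "0 0 0 0 0 0 4" --pt "0 0 0 0 0 0 4" --pt "0 0 0 0 0 0 4" --pt "0 0 0 -0.6 0 0 4" --pt "0 0 0 -0.6 0 0 4" --pt "0 0 0 0 0 0 4" --pt "0 0 0 0 0 0 2" --pt "0 0 0 0 0 0 1" --pt "0 0 0 0 0 0 0" --pt "0 0 0 0 0 0 0" --pt "0 0 0 0 0 0 0" --pt "0 0 0 0 0 0 0" --pt "0 0 0 0 0 0 0" --pt "0 0 0 0 0 0 0" --pt "0 0 0 0 0 0 0" --pt "0 0 0 0 0 0 0" --grip_force 15

```text
t: 17.42
position: [0.4531, -0.1279, 0.0031]
tool_rot: [3.141, -0.0, 0.226]
force: [1.4, 0.5, 0.0]
opening: 0.0177
grip_force: 14.9
```

Emit:
drive_tool --pt "0 0 0 0 0 -0.5 0" --pt "0 0 0 0 0 -1 0" --pt "0 0 0 0 0 -1.5 0" --pt "0 0 0 0 0 0 0" --pt "0 0 0 0 0 0 0"

```text
t: 18.05
position: [0.4531, -0.1279, 0.0334]
tool_rot: [3.141, -0.0, 0.226]
force: [0.0, 0.7, -0.6]
opening: 0.0178
grip_force: 15.0
```

```bash
python3 - <<'E'
from h import *
s=telemetry.observe();print(s["opening"],s["grip_force"],s["force"],s["position"])
p,d=grab("side"); c=cv2.resize(p[150:240,230:340],None,fx=7,fy=6.6,interpolation=cv2.INTER_CUBIC)
cv2.imwrite("pics/c4.png",c[:,:,::-1])
E
```

```text
0.017751675212923305 14.960231108479718 [ 0.03877409  0.72012765 -0.62992285] [ 0.45309101 -0.12793371  0.03335217]
```

View pics/c4.png

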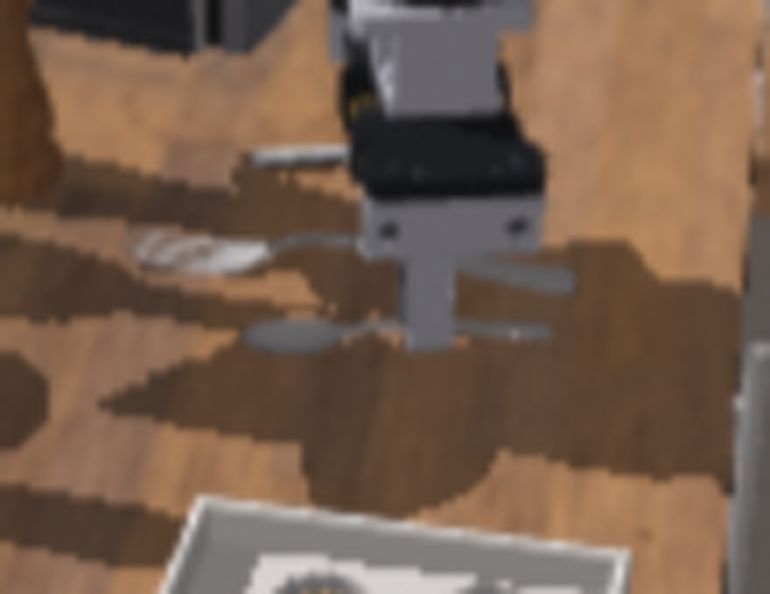

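The spoon is up: its row has moved from about 208 to 200 px. It hangs level, gripped about 1 cm handle-side of its centre. I'll carry it over the compartment, kept to the -y side so the gripper body clears the open flap.

Emit:
drive_tool --pt "0 0 0 0 0 -2 0" --pt "0 0 0 0 0 -3.5 0" --pt "0 0 0 0 0 -3.5 0" --pt "0 0 0.145 0 0 -2 0" --pt "0 0 0.145 0 0 -0.7 0" --pt "0 0 0 -0.43 -2 0 0" --pt "0 0 0 -0.43 -3.5 0 0" --pt "0 0 0 -0.43 -4 0 0" --pt "0 0 0 -0.43 -4.4 0 0" --pt "0 0 0 -0.43 -4.5 0 0" --pt "0 0 0 -0.43 -4.5 0 0" --pt "0 0 0 -0.43 -4 0 0" --pt "0 0 0 -0.43 -3 0 0" --pt "0 0 0 0 0 0 0" --pt "0 0 0 0 0 0 0" --pt "0 0 0 0 0 0 0"

```text
t: 20.1
position: [0.4375, 0.1719, 0.1497]
tool_rot: [3.141, 0.001, -0.065]
force: [-0.3, -0.3, -0.4]
opening: 0.0177
grip_force: 15.0
```

```bash
python3 - <<'E'
from h import *
s=telemetry.observe();print({k:np.round(s[k],4).tolist() for k in("t","q","position","tool_rot","force","opening")})
ps=s["position"]; L=ps[:2]-np.array([.450,.2015]); print("TCP in tray x,y",L@[.998,-.0637],L@[.0637,.998])
E
python3 fl.py s2.png
```

```text
{'t': 20.1, 'q': [0.1901, 0.0383, 1.8511, -0.0003, 1.2531, 1.8258], 'position': [0.4375, 0.1719, 0.1497], 'tool_rot': [3.1411, 0.0008, -0.0648], 'force': [-0.2729, -0.2659, -0.3602], 'opening': 0.0177}
TCP in tray x,y -0.010566145786092825 -0.030361194912469375
1613 1610 lean rad past upright 0.17311863797242594 angle 1.7439149647673224 y at z=46mm 0.0750231199321106 z range 0.06012076440970527 0.18496725159860516
```

View pics/s2.png

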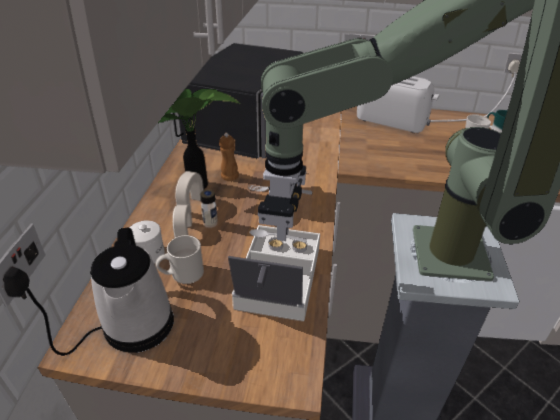

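The flap still stands open at (268, 280). The gripper is in front of it, over the well. A quick depth check will show where the held spoon's ends are.

```bash
python3 - <<'E'
from h import *
P=cloud("side",np.load("last_side.npz")["d"]); L=P[...,:2]-np.array([.450,.2015]); X=L@[.998,-.0637]; Y=L@[.0637,.998]; Z=P[...,2]
M=(abs(X)<.1)&(Y>-.06)&(Y<0)&(Z>.14)&(Z<.168)
for k in range(-90,90,10):
    j=M&(X*1000>=k)&(X*1000<k+10)
    if j.any(): print(k,j.sum(),(np.median(Y[j])*1000).round(),(np.median(Z[j])*1000).round())
print(X[M].min(),X[M].max())
E
```

```text
-70 7 -30.0 150.0
-60 16 -28.0 151.0
-50 14 -29.0 153.0
-40 14 -30.0 154.0
-30 20 -31.0 156.0
-20 30 -16.0 162.0
-10 10 -10.0 163.0
0 8 -30.0 157.0
10 8 -29.0 156.0
20 15 -31.0 154.0
30 28 -35.0 151.0
40 33 -36.0 150.0
50 33 -34.0 152.0
60 8 -30.0 153.0
-0.06542154163940254 0.06397800855941124
```

The spoon is level, straight and centred (±65 mm in x). Lowering it.

Emit:
drive_tool --pt "0 0 0 0 0 2 0" --pt "0 0 0 0 0 3 0" --pt "0 0 0 0 0 3 0" --pt "0 0 0 0 0 2.5 0" --pt "0 0 0 0 0 2 0" --pt "0 0 0 0 0 1 0" --pt "0 0 0 0 0 0.3 0" --pt "0 0 0 0 0 0.2 0" --pt "0 0 0 0 0 0 0" --pt "0 0 0 0 0 0 0"

```text
t: 21.4
position: [0.4384, 0.1728, 0.0107]
tool_rot: [-3.141, -0.001, -0.064]
force: [0.4, 0.1, 0.1]
opening: 0.017
grip_force: 15.0
```

Emit:
drive_tool --pt "0 0 0 0 0 0.2 0" --pt "0 0 0 0 0 0 0" --pt "0 0 0 0 0 0 3.5" --pt "0 0 0 0 0 0 3.5" --pt "0 0 0 0 0 0 3.5" --pt "0 0 0 0 0 0 3.5" --pt "0 0 0 0 0 0 3.5" --pt "0 0 0 0 0 -1 3.5" --pt "0 0 0 0 0 -2 3.5" --pt "0 0 0 0 0 -3 3.5" --pt "0 0 0 0 0 -4 3.5" --pt "0 0 0 0 0 -5 3.5" --pt "0 0 0 0 4 -4 3.5" --pt "0 0 0 0 5 0 3.5" --pt "0 0 0 0 6 0 3.5" --pt "0 0 0 0 6 0 3.5" --pt "0 0 0 0 6 0 3.5" --pt "0 0 0 0 6 0 3.5" --pt "0 0 0 0 6 0 3.5" --pt "0 0 0 0 0 0 3.5"

```text
t: 23.9
position: [0.4124, -0.2202, 0.1989]
tool_rot: [3.14, -0.001, -0.071]
force: [-0.7, 0.8, -0.2]
opening: 0.0349
grip_force: 0.0
```

```bash
python3 fl.py; python3 - <<'E'
from h import *
p,d=grab("top"); P=cloud("top",d); L=P[...,:2]-np.array([.450,.2015]); X=L@[.998,-.0637]; Y=L@[.0637,.998]; Z=P[...,2]
M=(abs(X)<.075)&(Y>-.062)&(Y<.03)&(Z>.0085); print("well pts above floor",M.sum(),np.median(Z[(abs(X)<.07)&(Y>0)&(Y<.05)]))
for k in range(-80,80,10):
    j=M&(X*1000>=k)&(X*1000<k+10)
    if j.any(): print(k,j.sum(),(np.median(Y[j])*1000).round(),(np.median(Z[j])*1000).round(),(Z[j].max()*1000).round())
cv2.imwrite("pics/c5.png",cv2.resize(p[180:280,150:290],None,fx=5,fy=5,interpolation=cv2.INTER_CUBIC)[:,:,::-1])
E
```

```text
1624 1623 lean rad past upright 0.17277946755518872 angle 1.7435757943500854 y at z=46mm 0.07501237482868325 z range 0.06001952808618583 0.18499046772971983
well pts above floor 352 0.005859276365751953
-80 5 -23.0 9.0 11.0
-70 12 -28.0 9.0 12.0
-60 23 -26.0 9.0 13.0
-50 27 -28.0 11.0 16.0
-40 25 -27.0 11.0 17.0
-30 22 -28.0 12.0 18.0
-20 25 -30.0 14.0 17.0
-10 20 -29.0 14.0 18.0
0 21 -29.0 10.0 20.0
10 18 -28.0 12.0 19.0
20 30 -29.0 11.0 16.0
30 33 -27.0 10.0 15.0
40 31 -28.0 10.0 14.0
50 32 -25.0 10.0 13.0
60 23 -27.0 10.0 15.0
70 5 -11.0 10.0 10.0
```

View pics/c5.png

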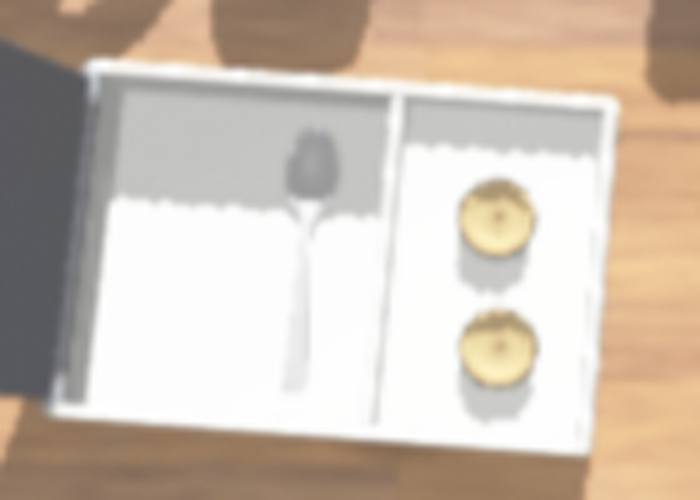

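The spoon lies flat on the compartment floor, bowl at crop (312, 165) and handle to (295, 390). The flap stands open at about 1.744 rad, the tea lights are undisturbed and the arm is clear.

```bash
python3 -c "
from cell import robot
print(robot.finish_job())"
```

```text
the job is handed in; nothing more can be done
None
```

I opened the flap to about 1.74 rad, where it stands unsupported leaning back past upright, then laid the teaspoon flat on the compartment floor and handed the job in with the arm clear at about 24 s; it returned no verdict.

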